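Change over the louvre fin gluing jig

TASK

Change over the fin gluing jig: swing the toggle clamp fully open, then move the glued green fin out of the jig and stand it fully home in the slot of the drying stand. Only then lift every aluminium fin that hangs on the rack up and off its hook, stand each fully home in a slot of its own in the jig (any slot), and at last swing the clamp over centre onto the fins so that it holds them down. Do not drop or lay down an aluminium fin, and leave the sanding block, cup, pot and tape where they are.

Things in the scene. Friction and masses are not known exactly. Their poses are not given: they have to be found in the camera images.
- jig: Fixed plywood gluing jig, board 150 x 200 mm, with a slot block 80 (x) x 200 (y) mm, 37 mm high. Origin: under the middle of the slot block, at bench level; z up, x toward the clamp hinge, y along the row of four slots. A fin fully seated in a slot stands with its 50 mm width along the jig's x and its centre 62 mm above the bench (on the slot's lips it would be 87 mm).
- slot_1 (a point): Slot 1 of the jig: middle of its floor, 12 mm above the bench and 25 mm below its mouth; axes as the jig's. Slots lie 50 mm apart along y; each is 60 mm long in x, 12.5 mm wide in y, lips chamfered 4 mm.
- slot_2 (a point): Slot 2 of the jig: middle of its floor, 12 mm above the bench and 25 mm below its mouth; axes as the jig's. Slots lie 50 mm apart along y; each is 60 mm long in x, 12.5 mm wide in y, lips chamfered 4 mm.
- slot_3 (a point): Slot 3 of the jig: middle of its floor, 12 mm above the bench and 25 mm below its mouth; axes as the jig's. Slots lie 50 mm apart along y; each is 60 mm long in x, 12.5 mm wide in y, lips chamfered 4 mm.
- slot_4 (a point): Slot 4 of the jig: middle of its floor, 12 mm above the bench and 25 mm below its mouth; axes as the jig's. Slots lie 50 mm apart along y; each is 60 mm long in x, 12.5 mm wide in y, lips chamfered 4 mm.
- clamp (a joint): Toggle clamp, rad: rigid L lever (arm and red handle) hinged parallel to the jig's y. 0 = closed on seated fins: arm level to -x over the slots, handle upright. 1.9 = open: arm up, leaning 0.33 rad back past vertical; handle back to +x. -0.12 = closed on nothing. Dead centre 0.8 (weighted lever): past it, it falls to that end by itself (2 N at the bar). Open: push the handle to the jig's +x. Close: push the arm from behind to -x.
- clamp_hinge (a point): Middle of the clamp's hinge axis, 75 mm toward the jig's +x from the row of slots and 122 mm above the bench; the knuckle rises 10 mm above it.
- clamp_bar (a point): Middle of the cross bar at the end of the clamp's arm, 75 mm from the hinge: 18 mm wide, 190 mm long along the jig's y, 18 mm thick with its rubber underside, reaching over all four slots. The arm between bar and hinge is a steel flat 14 x 12 mm.
- clamp_handle_tip (a point): Free end of the clamp's red round handle, 85 mm from the hinge, square to the arm; grip 16 mm in diameter, ending in a steel ball of 24 mm.
- rack: Fixed wooden rack, four brass hooks in a row. Origin on the bench under the row's middle; hooks point to its -x (toward the robot), row along y, 66 mm apart; fins hang at x = 0. The rail, a 14 mm dowel, its top 129 mm above the bench, is 62 mm behind them (+x); posts at y = +-132 mm. Base board 14 mm thick, x from -12 to +93 mm.
- hook_1 (a point): Hook 1: top of the wire at the hook's lowest part, 125 mm above the bench. Wire 6 mm thick; its tip turns up 16 mm in front (-x), the tip's top 9 mm above this point: keep fingertips above that. A fin comes off if lifted 13 to 22 mm (over 26 mm its window's lower edge catches), drawn 40 mm or more to the rack's -x, then up. May be empty.
- hook_2 (a point): Hook 2: top of the wire at the hook's lowest part, 125 mm above the bench. Wire 6 mm thick; its tip turns up 16 mm in front (-x), the tip's top 9 mm above this point: keep fingertips above that. A fin comes off if lifted 13 to 22 mm (over 26 mm its window's lower edge catches), drawn 40 mm or more to the rack's -x, then up. May be empty.
- hook_3 (a point): Hook 3: top of the wire at the hook's lowest part, 125 mm above the bench. Wire 6 mm thick; its tip turns up 16 mm in front (-x), the tip's top 9 mm above this point: keep fingertips above that. A fin comes off if lifted 13 to 22 mm (over 26 mm its window's lower edge catches), drawn 40 mm or more to the rack's -x, then up. May be empty.
- hook_4 (a point): Hook 4: top of the wire at the hook's lowest part, 125 mm above the bench. Wire 6 mm thick; its tip turns up 16 mm in front (-x), the tip's top 9 mm above this point: keep fingertips above that. A fin comes off if lifted 13 to 22 mm (over 26 mm its window's lower edge catches), drawn 40 mm or more to the rack's -x, then up. May be empty.
- fin_1_center (a point): Bare aluminium fin, 10 mm thick (its x), 50 mm wide (y), 100 mm tall (z), 60 g. Point: its centre, 50 mm above the underside. Blade from 0 to 26 mm, window 26 mm wide from 26 to 60, solid top bar 60 to 100: pinch that across the 10 mm, 10 to 50 mm above this point. Hangs by its window on a hook, wire under the top bar: keep the fingertips above the hook. May be absent.
- fin_2_center (a point): Bare aluminium fin, 10 mm thick (its x), 50 mm wide (y), 100 mm tall (z), 60 g. Point: its centre, 50 mm above the underside. Blade from 0 to 26 mm, window 26 mm wide from 26 to 60, solid top bar 60 to 100: pinch that across the 10 mm, 10 to 50 mm above this point. Hangs by its window on a hook, wire under the top bar: keep the fingertips above the hook. May be absent.
- fin_3_center (a point): Bare aluminium fin, 10 mm thick (its x), 50 mm wide (y), 100 mm tall (z), 60 g. Point: its centre, 50 mm above the underside. Blade from 0 to 26 mm, window 26 mm wide from 26 to 60, solid top bar 60 to 100: pinch that across the 10 mm, 10 to 50 mm above this point. Hangs by its window on a hook, wire under the top bar: keep the fingertips above the hook. May be absent.
- fin_4_center (a point): Bare aluminium fin, 10 mm thick (its x), 50 mm wide (y), 100 mm tall (z), 60 g. Point: its centre, 50 mm above the underside. Blade from 0 to 26 mm, window 26 mm wide from 26 to 60, solid top bar 60 to 100: pinch that across the 10 mm, 10 to 50 mm above this point. Hangs by its window on a hook, wire under the top bar: keep the fingertips above the hook. May be absent.
- fin_done_center (a point): Green fin, 10 mm thick (its x), 50 mm wide (y), 100 mm tall (z), 60 g. Point: its centre, 50 mm above the underside. Blade from 0 to 26 mm, window 26 mm wide from 26 to 60, solid top bar 60 to 100: pinch that across the 10 mm, 10 to 50 mm above this point. At the start it stands in a slot of the jig, under the clamp.
- stand: Loose wooden drying stand, 0.7 kg, 96 (x) x 80 (y) x 37 mm high; origin under its middle. One slot, like the jig's: 60 mm long along its x, 12.5 mm wide in y, floor 12 mm up, lips chamfered 4 mm. A fin seated in it has its centre 62 mm above the underside and its width along the stand's x.
- sanding_block: Bystander: brown sanding block 60 x 110 x 35 mm, origin under its centre.
- mix_cup: Bystander: white cup, 70 mm across, 76 mm high, origin under its centre.
- pot_orange: Bystander: orange pot with a white band, 68 mm across, 62 mm high, origin under its centre.
- tape_roll: Bystander: roll of masking tape lying flat, 100 mm across, 25 mm high, origin under its centre.
Mind the look-alikes: they are no part of the job. Leave any blue or orange look-alike of the part that bears fin_2_center alone.

How it is judged:
By the outcome, as a careful person would: the job done as asked, in the order asked, and still so for the second after the job is handed in, with the robot touching nothing.
Of fin_1, fin_2, fin_3, fin_4 only 2 to 4 are there at a start; the rules pass over those that are not, and their reading is None.
At some moment in a run one of stand may be knocked a few centimetres aside while the robot is not near it.
It also fails if it takes over 210 s, if anything falls off the work surface, if the arm or the gripper's body presses on something with over 40 N, if the wrist force passes 120 N, or if a joint passes its speed limit or range.

ROBOT

A 6-joint arm with a two-finger parallel gripper is mounted at the origin on a cart in front of the work surface, level with it; the furniture and walls round the work are solid. World frame = base frame: x ahead of the robot, y to its left, z up, the work surface at z = 0. Lengths are in m, angles in degrees, forces in N, time in s.
With the tool pointing down it reaches from about 0.375 to 0.75 m from the base axis. Payload 9 kg.
Tool frame: the origin (TCP) lies where the fingers leave the gripper's body, on its centre line; the fingertips stand 73 mm ahead of it and the grasp point (between the pads) lies 54 mm ahead of it (robot.tip_reach is the distance from the TCP to the fingertips, in m); z points along the fingers, y is the line along which they close (so a half turn about z gives the same grasp; the last joint's range is limited). The gripper opens to 85 mm and grips with 20 to 120 N. Pads are 22 mm wide; open, the fingers measure 114 mm over their backs; the gripper's body (76 mm by 85 mm) begins 54 mm behind the grasp point. The pads swing forward as they close: fully open they stand 13 mm farther back than shut.
Start: joints at [56.339, 5.964, 5.575, 89.605, 0, 77.527], TCP at [0.217, 0.559, 0.304] pointing down, gripper open.
Joint ranges: [-171.21, 171.21], [-48.23, 106.86], [-62.78, 66.21], [-105.2, 120.99], [-86.42, 89.51], [-180, 180]. Speed limits (degrees/s): [127.2, 127.2, 147.25, 180, 180, 180].

INTERFACE

Orientations are given as [roll, pitch, yaw] about the fixed x, y, z axes, in that order (R = Rz(yaw) Ry(pitch) Rx(roll)).
In Python, from plant import robot gives the robot as it stands. Calls block until the motion is done:
- robot.move_pose(position, orientation): joint-space move of the TCP to a pose.
- robot.line_to(position, vel=0.15, rotation=None, guard=None): straight line of the TCP; rotation=None keeps the orientation; vel is the mean speed in m/s. With guard (N) it stops when the force on the tool has changed by that much, and returns True; else False.
- robot.goto_joints(angles): joint-space move.
- robot.set_gripper(opening): finger opening in m; the grip force is fixed at half the most; returns when the fingers have stopped.
- robot.pause(seconds).
- robot.ik(position, orientation): joint angles nearest the present ones, or None.
- robot.observe(): the state.
- robot.grab_frame(name): name is "side" or "top"; returns the picture (420x560x3 uint8, blue, green, red); there is no depth.
- robot.get_calibration(name): a dict with "vertical_fov" (degrees; the focal length in pixels is half the picture's height over the tangent of half this angle, whatever the lens; pixels are square), "cx", "cy" (the principal point, pixels), "rvec" (rotation vector, rad) and "tvec" (3), from world to camera coordinates, as OpenCV has them. Camera axes: x right, y down, z forward; pixel columns grow to the right and rows downward; lengths in m; the calibration is good to about 2 mm. A picture is of the moment at which its call begins. get_calibration takes no time and is no camera call.
A pose or a line that the arm cannot do raises robot.IKError and nothing moves.
- robot.job_done(): hands the job in; it is judged then, once.
The state is a dict: "time": time; "q": joint angles; "qvel": joint speeds; "joint_torque": joint torques, N m; "tool_pos": TCP position; "tcp_rot": TCP orientation; "ft_force": force on the tool from outside, world axes, zero at the start; "torque": the same for the moment, N m; "gripper_width": finger opening in m; "gripper_force": force on a finger pad.
Only numpy, scipy, OpenCV 4.12 (cv2) and the standard library are available. Lean on these libraries where they do the work, as an engineer would, in place of code of your own. Each camera call takes 0.05 s, during which the arm holds its last target. There are 200 camera calls.

## Working session

There is one attempt and no reset: what is moved stays moved. The work goes in short steps, each a Python script; the robot and the scene stay as the last script left them, time stands still between calls to the robot, and variables do not carry over. Pictures are saved under pics/ and viewed, at most 14 in all, crops included, and the job is handed in when it is done.

```bash
ls; mkdir -p pics
python3 - <<'E'
from plant import robot
import cv2,numpy as np
o=robot.observe();print(o['time'],o['tool_pos'],o['tcp_rot'],o['ft_force'])
for n in('side','top'):
    c=robot.get_calibration(n);print(n,c)
    R=cv2.Rodrigues(np.array(c['rvec']))[0];print(-R.T@np.array(c['tvec']).ravel())
    cv2.imwrite(f'pics/{n}0.png',robot.grab_frame(n))
E
```

```text
pics
0.0 [0.21668747 0.55923596 0.3030964 ] [-1.79922558e+02 -1.70439779e-02  1.58814501e+02] [0.21040252 0.78118048 0.65966305]
side {'vertical_fov': 45.010179391074615, 'cx': 268.8548148715607, 'cy': 213.70721267559642, 'rvec': array([ 0.28116681, -2.56521701,  1.60889449]), 'tvec': array([0.49005243, 0.18477827, 1.37560422])}
[0.24743962 1.23576413 0.76042227]
top {'vertical_fov': 46.32108266742178, 'cx': 285.8918063448512, 'cy': 213.43423252355765, 'rvec': array([ 2.1243601 , -2.10340918,  0.18869388]), 'tvec': array([0.0038436 , 0.55157508, 1.66352159])}
[ 0.22340758 -0.01689625  1.73820525]
```

View pics/top0.png

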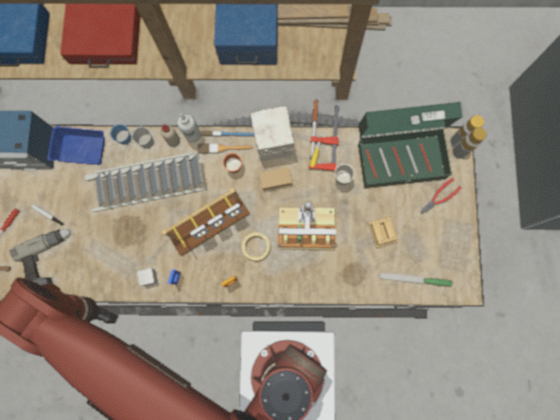

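View pics/side0.png

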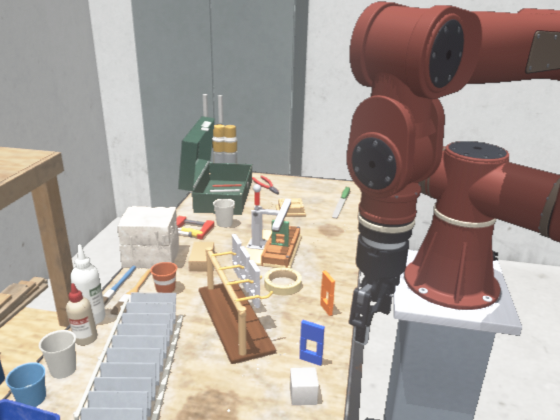

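The top view shows the rack at about (208,222), the jig with clamp at (307,228) and the drying stand at (384,231). It also shows blue and orange look-alikes at (174,277) and (230,281). Next I'll take enlarged crops.

Run:
```python
import cv2
t=cv2.imread('pics/top0.png');s=cv2.imread('pics/side0.png')
cv2.imwrite('pics/topc.png',cv2.resize(t[180:300,155:415],None,fx=3,fy=3,interpolation=cv2.INTER_CUBIC))
cv2.imwrite('pics/sidec.png',cv2.resize(s[170:370,180:380],None,fx=3,fy=3,interpolation=cv2.INTER_CUBIC))
```

```text
(no output)
```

View pics/topc.png

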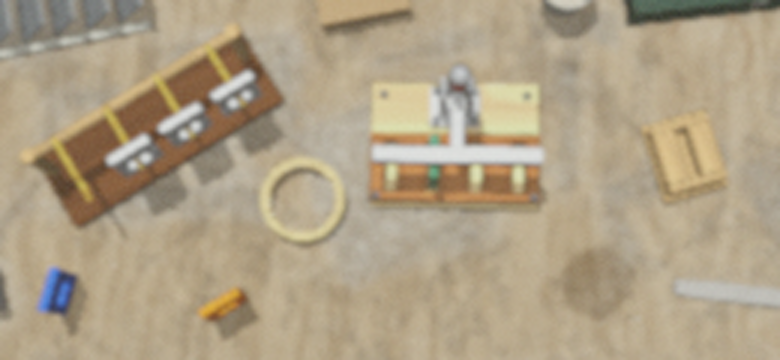

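View pics/sidec.png

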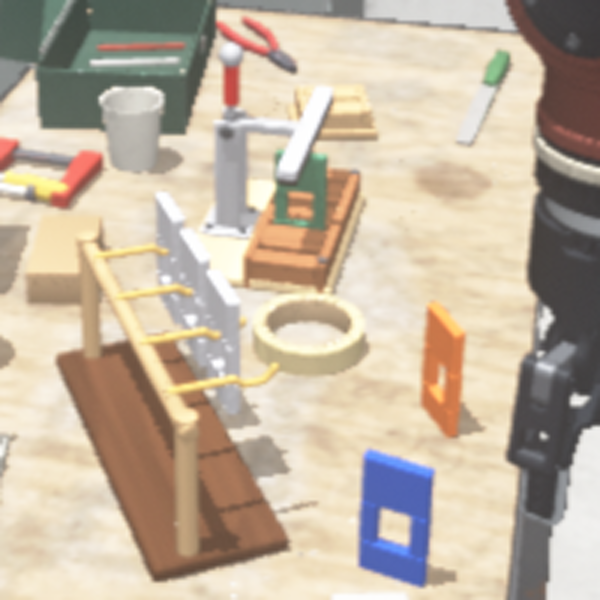

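The crops show three aluminium fins on the rack at top-crop (130,153), (183,122) and (233,90), with the leftmost hook (75,170) empty. The green fin stands in the second jig slot from the left at (433,165), under the bar. The candidates to be told apart are these:
- The three grey fins at full-picture pixels (198,231), (216,221) and (233,210), which I want.
- The blue look-alike at (174,277) and the orange one at (230,281), which stay where they are.
- The grey slats at (148,182), which are not fins.

The green fin at (299,235) is the one to move, and the crops confirm it.

```bash
cat > h.py <<'E'
from plant import robot
import cv2,numpy as np
def cam(n):
    c=robot.get_calibration(n);R=cv2.Rodrigues(np.array(c['rvec'],float))[0];t=np.array(c['tvec'],float).ravel()
    f=210/np.tan(np.radians(c['vertical_fov']/2));return R,t,f,c['cx'],c['cy']
def ray(n,p):
    R,t,f,cx,cy=cam(n);d=R.T@np.array([(p[0]-cx)/f,(p[1]-cy)/f,1]);return -R.T@t,d/np.linalg.norm(d)
def onz(n,p,z):
    o,d=ray(n,p);return o+d*(z-o[2])/d[2]
def tri(pt,ps):
    o1,d1=ray('top',pt);o2,d2=ray('side',ps)
    s=np.linalg.lstsq(np.c_[d1,-d2],o2-o1,rcond=None)[0];a,b=o1+d1*s[0],o2+d2*s[1];return (a+b)/2,np.linalg.norm(a-b)
def proj(n,P):
    R,t,f,cx,cy=cam(n);v=R@np.array(P)+t;return np.array([cx+f*v[0]/v[2],cy+f*v[1]/v[2]])
def snap(n,name):
    im=robot.grab_frame(n);cv2.imwrite(f'pics/{name}.png',im);return im
def rects(m,off=(0,0),amin=8,k=4):
    # contours on k-times enlarged mask image (uint8 0..255 soft), full-picture pixels
    M=cv2.resize(m,None,fx=k,fy=k,interpolation=cv2.INTER_LINEAR)>127
    out=[]
    for c in cv2.findContours(M.astype(np.uint8),cv2.RETR_EXTERNAL,cv2.CHAIN_APPROX_NONE)[0]:
        if cv2.contourArea(c)<amin*k*k: continue
        b=cv2.boxPoints(cv2.minAreaRect(c));out.append(((b+.5)/k-.5+np.array(off),cv2.contourArea(c)/k/k))
    return out
E
python3 - <<'E'
from h import *
np.set_printoptions(precision=4,suppress=True)
t=cv2.imread('pics/top0.png');s=cv2.imread('pics/side0.png')
T=lambda u,v:(u/3+155-.33,v/3+180-.33);S=lambda u,v:(u/3+180-.33,v/3+170-.33)
for n,a,b in [('ball',(460,73),(231,53)),('barEndL',(372,153),(290,172)),('barEndR',(543,155),(324,95)),
 ('finL nearL',(108,161),(218,283)),('finR farR',(256,76),(165,197)),('stand farR',(705,112),(372,128))]:
    print(n,*tri(T(*a),S(*b)))
hsv=cv2.cvtColor(t,cv2.COLOR_BGR2HSV)
def show(n,m,box,z,amin):
    x0,y0,x1,y1=box
    for b,a in rects((m[y0:y1,x0:x1]*255).astype(np.uint8),(x0,y0),amin):
        P=np.array([onz('top',p,z)[:2] for p in b]);e=P[1]-P[0],P[2]-P[1]
        e=max(e,key=np.linalg.norm);print(n,a,b.mean(0),'c',P.mean(0),'L',[np.linalg.norm(P[1]-P[0]),np.linalg.norm(P[2]-P[1])],'ang',np.degrees(np.arctan2(e[1],e[0]))%180)
bright=(hsv[...,2]>190)&(hsv[...,1]<30)
show('fin',bright,(185,195,245,245),.165,8)
show('bar',bright,(275,225,340,240),.14,20)
brown=(hsv[...,0]<12)&(hsv[...,1]>120);show('block',brown,(270,220,345,255),.037,30)
show('rackbase',((hsv[...,0]<14)|(hsv[...,0]>170))&(hsv[...,1]>100)&(hsv[...,2]<150),(155,185,255,262),.014,100)
print(hsv[195:200,275:340:8].tolist(), hsv[226:240:3,366:400:4].tolist())
E
```

```text
ball [ 0.554  -0.0637  0.1962] 0.002233790716545597
barEndL [0.477  0.0313 0.126 ] 0.0034811073156784194
barEndR [ 0.4785 -0.1584  0.1184] 0.0018079797662462036
finL nearL [0.4663 0.3147 0.1773] 0.013757764178055321
finR farR [0.5575 0.1592 0.157 ] 0.0015983396866411617
stand farR [ 0.5024 -0.3641 -0.0048] 0.09936359408456988
fin 33.75 [197.0441 229.5735] c [0.4738 0.2959] L [np.float64(0.04718564090035021), np.float64(0.01175267112755166)] ang 122.32330459107361
fin 32.84375 [214.1765 218.7941] c [0.5099 0.2415] L [np.float64(0.04753676576997146), np.float64(0.011223482962754182)] ang 122.32698123462929
fin 30.84375 [231.7539 208.0692] c [0.5462 0.1852] L [np.float64(0.04790064438462248), np.float64(0.01055212786760293)] ang 121.07038097724102
bar 283.65625 [307.5 229. ] c [ 0.483  -0.0637] L [np.float64(0.19051117252004932), np.float64(0.029173250228260894)] ang 90.51057434272549
rackbase 105.75 [220.62 208.16] c [0.5765 0.2447] L [np.float64(0.054283406585050195), np.float64(0.047907872632458305)] ang 128.56073873521507
rackbase 673.125 [207.9378 223.5386] c [0.5208 0.2872] L [np.
[... 759 characters left out ...]
 51, 176]]] [[[20, 64, 179], [19, 90, 165], [20, 90, 210], [19, 91, 213], [19, 93, 201], [20, 93, 202], [20, 91, 210], [19, 64, 182], [20, 51, 190]], [[19, 67, 184], [19, 75, 173], [19, 96, 196], [19, 91, 212], [19, 95, 201], [20, 100, 178], [20, 91, 215], [19, 76, 187], [21, 48, 187]], [[19, 60, 183], [19, 54, 176], [19, 102, 167], [20, 89, 216], [20, 92, 199], [18, 97, 160], [21, 88, 219], [20, 92, 197], [19, 50, 183]], [[18, 59, 181], [18, 47, 179], [19, 100, 156], [20, 87, 219], [19, 88, 205], [19, 98, 175], [20, 88, 218], [19, 93, 208], [20, 47, 189]], [[20, 53, 169], [18, 50, 170], [19, 94, 166], [21, 87, 217], [19, 90, 210], [20, 91, 200], [19, 91, 202], [19, 92, 202], [20, 55, 187]]]
```

The ball triangulates to z 0.196, which matches the text, and the bar length measures 190 mm. The jig is at about (0.479, -0.064) with yaw near 0. Next step is opening the clamp.

```bash
cat >> h.py <<'E'
TIP=robot.tip_reach
def dn(yaw):return [180,0,yaw]
def yawfix(yaw,pos):
    # of the two equal grasps, that with the smaller last joint
    c=[(abs(q[5]),y) for y in (yaw,yaw+180,yaw-180) if (q:=robot.ik(pos,dn((y+180)%360-180))) is not None]
    return (min(c)[1]+180)%360-180
def tip(p,vel=.15,yaw=None,guard=None):
    return robot.line_to([p[0],p[1],p[2]+TIP],vel=vel,rotation=None if yaw is None else dn(yaw),guard=guard)
def st(l=''):
    o=robot.observe();print(l,round(o['time'],1),np.round(o['tool_pos'],4),'F',np.round(o['ft_force'],1),'w',round(o['gripper_width'],4),np.round(o['q'],0))
E
python3 - <<'E'
from h import *
st()
robot.set_gripper(0);hx,hy,hz=.554,-.064,.122
y=yawfix(0,[.515,hy,.4]);print(y,TIP)
robot.move_pose([.512,hy,.4],dn(y));st()
tip([.512,hy,.178]);st('down')
for th in np.arange(0,1.01,.1):
    s,c=np.sin(th),np.cos(th)
    tip([hx+50*s/1e3-.007*c-.011+.002,hy,hz+50*c/1e3+.007*s],vel=.08)
    o=robot.observe();print(round(th,1),np.round(o['ft_force'],1))
p=robot.observe()['tool_pos'];robot.line_to([p[0],p[1],.42],vel=.3)
robot.move_pose([.217,.559,.4],dn(158));st()
snap('top','top1');snap('side','side1')
a=cv2.imread('pics/top1.png')[180:300,220:415];b=cv2.imread('pics/side1.png')[170:370,180:380]
cv2.imwrite('pics/both1.png',np.hstack([cv2.resize(a,(390,240)),cv2.resize(b,(400,400))[:240]]))
E
```

```text
0.1 [0.2167 0.5593 0.3032] F [ 0.1 -0.4 -0.5] w 0.0851 [56.  6.  6. 90.  0. 78.]
-180 0.0726
 3.3 [ 0.5121 -0.0634  0.3999] F [ 0.1  0.2 -0.4] w 0.0002 [-22.  -6.   4. 100.   0. -22.]
down 4.5 [ 0.5124 -0.0641  0.2517] F [0.9 0.7 0.4] w -0.0 [-22.  -9. -15.  84.  -0. -22.]
0.0 [-2.6 -1.1 -1. ]
0.1 [-1.8 -1.5 -0.2]
0.2 [-2.1 -1.  -1.6]
0.3 [-2.1  0.  -0.7]
0.4 [-1.3 -1.   0.1]
0.5 [-1.3 -0.3  0.1]
0.6 [-2.1  0.4 -0.3]
0.7 [-1.2 -0.2  0.1]
0.8 [ 0.4  0.2 -1.1]
0.9 [-0.9 -0.3 -0.8]
1.0 [-0.5  0.3 -0.2]
 10.8 [0.2177 0.5587 0.3999] F [-0.  -0.1 -0.2] w 0.0001 [ 56.   9.  19. 100.  -0.  78.]
```

View pics/both1.png

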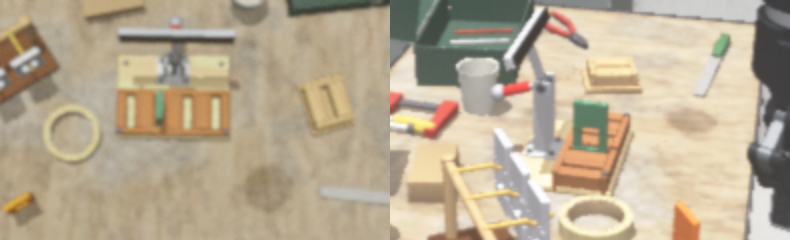

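The clamp is open, with the arm leaning back, the handle toward +x and the green fin free. Next I'll take a close crop of the jig and stand for measuring.

Run:
```python
from h import *
np.set_printoptions(precision=4,suppress=True)
t=cv2.imread('pics/top1.png');s=cv2.imread('pics/side1.png')
a=cv2.resize(t[216:256,272:342],None,fx=7,fy=7,interpolation=cv2.INTER_CUBIC)
b=cv2.resize(t[212:252,364:404],None,fx=7,fy=7,interpolation=cv2.INTER_CUBIC)
c=cv2.resize(s[190:250,255:325],None,fx=4.6,fy=4.6,interpolation=cv2.INTER_CUBIC)
d=cv2.resize(s[190:230,265:325],None,fx=7,fy=7,interpolation=cv2.INTER_CUBIC)
top=np.hstack([a,b]);bot=np.hstack([c,d[:276]]);W=max(top.shape[1],bot.shape[1])
pad=lambda i:np.pad(i,((0,0),(0,W-i.shape[1]),(0,0)))
print(top.shape,bot.shape)
cv2.imwrite('pics/close1.png',np.vstack([pad(top),pad(bot)]))
hsv=cv2.cvtColor(t,cv2.COLOR_BGR2HSV)
def show(n,m,box,z,amin):
    x0,y0,x1,y1=box
    for b,a in rects((m[y0:y1,x0:x1]*255).astype(np.uint8),(x0,y0),amin):
        P=np.array([onz('top',p,z)[:2] for p in b]);e=P[1]-P[0],P[2]-P[1]
        e=max(e,key=np.linalg.norm);print(n,a,b.round(1).tolist(),'c',P.mean(0),'L',np.linalg.norm(P[1]-P[0]),np.linalg.norm(P[2]-P[1]),'ang',np.degrees(np.arctan2(e[1],e[0]))%180)
H,S,V=cv2.split(hsv)
show('block',(H<14)&(S>110),(270,215,345,255),.037,30)
show('stand',(S>78),(360,205,410,258),.037,50)
show('green',(H>50)&(H<95)&(S>80),(290,215,312,250),.112,5)
show('slots',(H>16)&(H<40)&(S<110)&(V>150),(276,221,338,246),.012,8)
```

```text
(280, 770, 3) (276, 742, 3)
stand 595.46875 [[367.3, 222.2], [390.0, 214.6], [398.8, 241.1], [376.2, 248.7]] c [ 0.493  -0.3308] L 0.08473687956825555 0.09797674874486015 ang 16.59043553212348
green 14.625 [[298.6, 226.6], [300.4, 226.6], [300.4, 238.4], [298.6, 238.4]] c [ 0.4755 -0.0379] L 0.005872161402271659 0.039785745757568027 ang 0.3185747784546322
slots 75.5625 [[324.6, 228.6], [330.4, 228.6], [330.4, 244.4], [324.6, 244.4]] c [ 0.4776 -0.1385] L 0.020432986578625974 0.056391303853105625 ang 179.64992750954247
slots 74.8125 [[310.6, 227.6], [315.4, 227.6], [315.4, 244.4], [310.6, 244.4]] c [ 0.4789 -0.0872] L 0.016899578067055682 0.06001573188394656 ang 179.98409478664607
slots 75.71875 [[282.6, 243.4], [282.6, 226.6], [287.4, 226.6], [287.4, 243.4]] c [0.4816 0.0122] L 0.060114684587196245 0.016932387398631347 ang 0.714749360503853
slots 304.0 [[275.6, 220.6], [337.4, 220.6], [337.4, 245.4], [275.6, 245.4]] c [ 0.4896 -0.064 ] L 0.22038181430140655 0.08884728371572925 ang 90.50414247334724
```

View pics/close1.png

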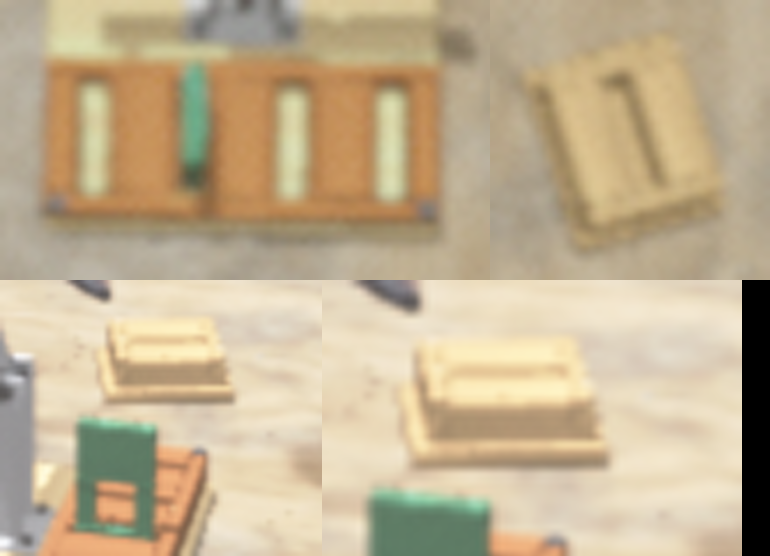

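The jig slots show at x≈.4795 and y≈.012, -.038, -.087 and -.1385. The stand, at crop (620,140), has a plinth and its slot runs about 16° off x. I'll take one contrast-enhanced look at the stand slot, because that fit matters.

Run:
```python
from h import *
np.set_printoptions(precision=4,suppress=True)
t=cv2.imread('pics/top1.png');s=cv2.imread('pics/side1.png')
def enh(i,k):
    g=cv2.resize(i,None,fx=k,fy=k,interpolation=cv2.INTER_CUBIC)[...,0].astype(float)
    lo,hi=np.percentile(g,[2,98]);return np.clip((g-lo)/(hi-lo)*255,0,255).astype(np.uint8)
b=enh(t[212:252,364:404],10);d=enh(s[196:220,272:314],9)
im=np.zeros((400,400+378),np.uint8);im[:400,:400]=b;im[:d.shape[0],400:]=d
cv2.imwrite('pics/stand1.png',im)
for z in(.008,.012): print('stand centre from outline',onz('top',(383.05,231.65),z))
c=[(47,62),(440,66),(438,215),(45,208)]
P=np.array([onz('top',(u/7+272-.43,v/7+216-.43),.037) for u,v in c]);print(P,P.mean(0))
print('green side', [onz('side',(u/4.6+255-.4,(v-280)/4.6+190-.4),.112) for u,v in[(78,420),(156,424)]])
```

```text
stand centre from outline [ 0.4973 -0.3362  0.008 ]
stand centre from outline [ 0.4967 -0.3355  0.012 ]
[[ 0.5151  0.0359  0.037 ]
 [ 0.5148 -0.1613  0.037 ]
 [ 0.4396 -0.1597  0.037 ]
 [ 0.4413  0.0358  0.037 ]] [ 0.4777 -0.0623  0.037 ]
green side [array([ 0.502 , -0.0342,  0.112 ]), array([ 0.4539, -0.04  ,  0.112 ])]
```

View pics/stand1.png

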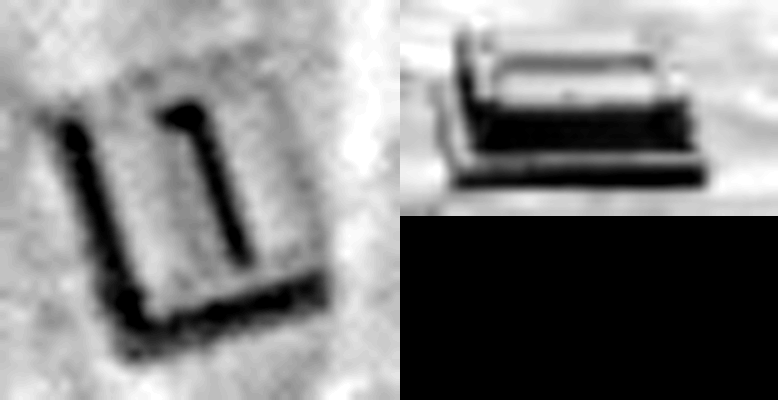

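Run:
```python
from h import *
np.set_printoptions(precision=4,suppress=True)
for u,v in [(207,190),(157,115),(205,102),(255,265),(210,278)]: print(onz('top',(u/10+364-.45,v/10+212-.45),.037))
for u,v in [(495,57),(655,55)]: print('side far edge',onz('side',((u-400)/9+272-.44,v/9+196-.44),.037))
# yaw feasibility
for n,p,y in [('jig',(.478,-.038,.3),0),('stand',(.497,-.333,.3),17),('rack',(.51,.2415,.3),90+32)]:
    for yy in (y,y+180,y-180,y-90,y+90): 
        q=robot.ik(list(p),dn((yy+180)%360-180)); print(n,yy,None if q is None else np.round(q,0))
```

```text
[ 0.4966 -0.3352  0.037 ]
[ 0.5231 -0.3184  0.037 ]
[ 0.5279 -0.3353  0.037 ]
[ 0.4703 -0.3511  0.037 ]
[ 0.4656 -0.3354  0.037 ]
side far edge [ 0.5246 -0.3259  0.037 ]
side far edge [ 0.4653 -0.3422  0.037 ]
jig 0 [-20. -15. -15.  90.   0. 160.]
jig 180 [-20. -15. -15.  90.   0. -20.]
jig -180 [-20. -15. -15.  90.   0. -20.]
jig -90 [ -20.  -15.  -15.   90.    0. -110.]
jig 90 [-20. -15. -15.  90.   0.  70.]
stand 17 [-46.   6.   5.  89.   0. 117.]
stand 197 [-46.   6.   5.  89.   0. -63.]
stand -163 [-46.   6.   5.  89.   0. -63.]
stand -73 [ -46.    6.    5.   89.    0. -153.]
stand 107 [-46.   6.   5.  89.   0.  27.]
rack 122 [12. -0. -1. 89.  0. 70.]
rack 302 [  12.   -0.   -1.   89.    0. -110.]
rack -58 [  12.   -0.   -1.   89.    0. -110.]
rack 32 [ 12.  -0.  -1.  89.   0. 160.]
rack 212 [ 12.  -0.  -1.  89.   0. -20.]
```

Stand slot is at about (.4965, -.3345) with yaw 16.5°. The outline and slot measurements agree in the top view. I'll pick the green fin, look at the stand again while holding it, then place it.

```bash
cat >> h.py <<'E'
def stand_outline(im):
    h=cv2.cvtColor(im,cv2.COLOR_BGR2HSV);m=np.zeros(im.shape[:2],np.uint8);m[185:290,345:440]=(h[185:290,345:440,1]>78)*255
    m[:,:]=m*(h[...,0]>14)*(h[...,0]<26)
    return [(b.mean(0),a,np.degrees(np.arctan2(*(lambda P:max((P[1]-P[0],P[2]-P[1]),key=np.linalg.norm)[1::-1])(np.array([onz('top',p,.01)[:2] for p in b]))))%180,onz('top',b.mean(0),.01)) for b,a in rects(m,(0,0),200)]
def pick(p,yaw,zc,up=.038,op=.040):
    y=yawfix(yaw,[p[0],p[1],.35]);robot.move_pose([p[0],p[1],.35],dn(y));robot.set_gripper(op)
    hit=robot.line_to([p[0],p[1],zc+up+.054],vel=.12,guard=15);st(f'at hit={hit}')
    robot.set_gripper(0);st('gripped')
def place(p,yaw,up=.038,zc=.062,op=.040):
    y=yawfix(yaw,[p[0],p[1],.35]);zt=zc+up+.054
    robot.line_to([p[0],p[1],.31],vel=.2,rotation=dn(y))
    robot.line_to([p[0],p[1],zt+.033],vel=.15)
    hit=robot.line_to([p[0],p[1],zt-.0015],vel=.03,guard=12);st(f'placed hit={hit} want z {zt:.4f}')
    return hit
E
python3 - <<'E'
from h import *
pick((.4775,-.038),-.5,.062)
p=robot.observe()['tool_pos'];robot.line_to([p[0],p[1],.31],vel=.12);st('lift')
print(stand_outline(cv2.imread('pics/top1.png')));print(stand_outline(snap('top','top2')))
E
```

```text
at hit=False 15.5 [ 0.4779 -0.0381  0.1547] F [-0.2  0.4  0.4] w 0.0401 [-20. -14. -29.  75.   0. -20.]
gripped 15.9 [ 0.4778 -0.0381  0.1545] F [ 0.3 -0.3  3.1] w 0.0092 [-20. -14. -29.  75.   0. -20.]
lift 17.3 [ 0.4775 -0.038   0.3092] F [ 0.3  0.2 -0.6] w 0.009 [-20. -15. -14.  91.  -0. -20.]
[(array([383.05001831, 231.65002441]), 595.46875, np.float64(16.590395829165715), array([ 0.49699046, -0.3358579 ,  0.01      ]))]
[(array([382.87835693, 231.72973633]), 582.625, np.float64(15.256266420972509), array([ 0.49669847, -0.33524221,  0.01      ]))]
```

Run:
```python
from h import *
h=place((.4966,-.3345),16)
```

```text
placed hit=True want z 0.1540 20.6 [ 0.4967 -0.3348  0.1742] F [ 2.4 -3.8 -1. ] w 0.009 [-46.   7.  -7.  76.  -0. -62.]
```

Run:
```python
from h import *
x,y=.4968,-.3348
for i in range(4):
    robot.line_to([x,y,.178],vel=.05);x+=.0007;y-=.0022
    robot.line_to([x,y,.178],vel=.03);b=robot.observe()['ft_force']
    h=robot.line_to([x,y,.1525],vel=.03,guard=10);o=robot.observe();st(f'{i} {h}');
    if o['tool_pos'][2]<.158: break
    f=o['ft_force'];n=np.array([-.28,.96]);print('along n',f[:2]@n)
    if f[:2]@n>1: break
```

```text
0 True 21.8 [ 0.4973 -0.3369  0.1545] F [0.3 0.2 3.8] w 0.0091 [-47.   8.  -8.  74.  -0. -63.]
```

The green fin seated at z .1545, the same height as its grasp in the jig. I'll release it, retreat and take the first aluminium fin.

```bash
cat >> h.py <<'E'
FIN=[(.4738,.2959),(.5099,.2415),(.5462,.1852)];RY=32.8
def up(z,vel=.2):
    p=robot.observe()['tool_pos'];robot.line_to([p[0],p[1],z],vel=vel)
def unhook(i):
    p=FIN[i];pick(p,RY+90,.115,up=.042)
    z=robot.observe()['tool_pos'][2];up(z+.0175,.05);st('lifted')
    c,s=np.cos(np.radians(RY)),np.sin(np.radians(RY))
    hit=robot.line_to([p[0]-.052*c,p[1]-.052*s,z+.0175],vel=.08,guard=10);st(f'drawn hit={hit}')
    if not hit: up(.335);st('up')
    return hit
E
python3 - <<'E'
from h import *
robot.set_gripper(.03);up(.36);st()
unhook(2)
t=snap('top','top3');s=snap('side','side3')
cv2.imwrite('pics/v3.png',np.hstack([cv2.resize(s[130:370,180:380],None,fx=2,fy=2),cv2.resize(t[190:290,300:415],None,fx=3,fy=3)[:300,:345].copy() if 0 else cv2.copyMakeBorder(cv2.resize(t[190:290,300:415],None,fx=3,fy=3),0,180,0,0,cv2.BORDER_CONSTANT)]))
E
```

```text
23.3 [ 0.4967 -0.3362  0.3588] F [ 0.6 -0.8 -1.2] w 0.03 [-47.   7.  13.  96.  -0. -63.]
at hit=False 26.8 [0.5466 0.1852 0.212 ] F [-0.  -0.2  0.4] w 0.0403 [ 6.  2. -8. 80. -0. 63.]
gripped 27.1 [0.5465 0.1853 0.2116] F [-0.5 -0.6  3.5] w 0.009 [ 6.  2. -8. 80.  0. 63.]
lifted 27.7 [0.5466 0.1853 0.2293] F [-0.8 -0.3 -0.8] w 0.0089 [ 6.  2. -6. 82.  0. 63.]
drawn hit=False 28.5 [0.5027 0.1571 0.2291] F [-0.3  0.3  0.2] w 0.0089 [  3.  -7. -15.  82.   0.  60.]
up 29.1 [0.5027 0.1572 0.3339] F [-0.  -0.1  0.1] w 0.009 [ 3. -6. -4. 93.  0. 60.]
```

View pics/v3.png

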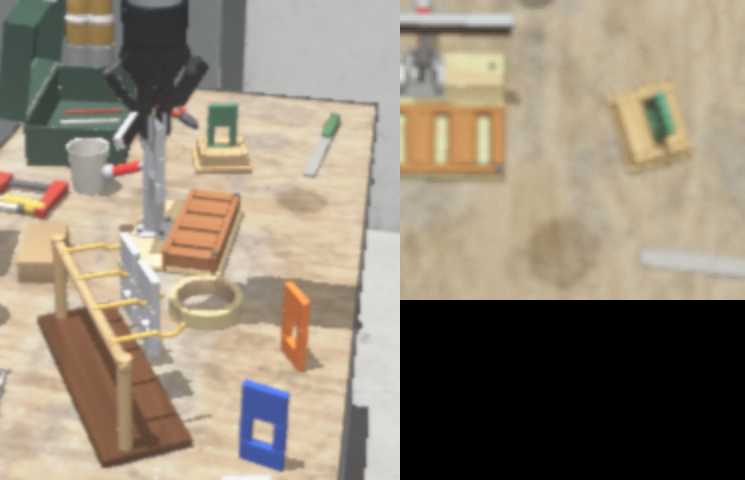

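The green fin stands in the stand at side-crop (222,125), and the first aluminium fin is off its hook, in the gripper. It goes into slot 2.

```bash
cat >> h.py <<'E'
def seat(x,y,upz=.0426):
    place((x,y),-.5,up=upz);zt=.062+upz+.054
    for i in range(4):
        o=robot.observe()
        if o['tool_pos'][2]<zt+.003: break
        f=o['ft_force'];print('lip',np.round(f,1))
        y+=.0022*np.sign(f[1]); 
        if abs(f[0])>abs(f[1]): x+=.002*np.sign(f[0])
        z=o['tool_pos'][2]+.004
        robot.line_to([o['tool_pos'][0],o['tool_pos'][1],z],vel=.05);robot.line_to([x,y,z],vel=.03)
        robot.line_to([x,y,zt-.0015],vel=.03,guard=10);st(f'retry{i}')
    ok=robot.observe()['tool_pos'][2]<zt+.003
    if ok: robot.set_gripper(.03);up(.335)
    print('seated',ok);return ok
E
python3 - <<'E'
from h import *
if seat(.4785,-.038): 
    unhook(1)
E
```

```text
placed hit=True want z 0.1586 32.5 [ 0.4785 -0.038   0.1588] F [-0.3  0.3  3.6] w 0.0085 [-20. -14. -29.  75.   0. -20.]
seated True
at hit=False 36.8 [0.5103 0.2416 0.2119] F [-0.2  0.2  0.2] w 0.0398 [ 12.  -0. -10.  80.   0.  69.]
gripped 37.2 [0.5102 0.2416 0.2116] F [ 0.4 -0.3  3.4] w 0.0088 [ 12.  -0. -10.  80.   0.  69.]
lifted 37.7 [0.5103 0.2416 0.2293] F [-0.8 -0.5 -1.2] w 0.0092 [12. -0. -9. 82. -0. 69.]
drawn hit=False 38.5 [0.4664 0.2134 0.2291] F [-0.2  0.  -0.4] w 0.0091 [ 10.  -9. -17.  82.   0.  67.]
up 39.2 [0.4665 0.2135 0.3339] F [ 0.6 -0.7 -1.2] w 0.0091 [10. -9. -6. 93.  0. 67.]
```

Run:
```python
from h import *
if seat(.478,-.088) and not unhook(0): seat(.479,.012)
s=snap('side','side4');t=snap('top','top4')
robot.move_pose([.217,.559,.4],dn(158));st()
t=snap('top','top5');s=snap('side','side5');print(stand_outline(t))
cv2.imwrite('pics/v5.png',np.hstack([cv2.resize(s[130:330,180:340],None,fx=2.4,fy=2.4),cv2.copyMakeBorder(cv2.resize(t[190:290,270:405],None,fx=3,fy=3),0,180,0,0,cv2.BORDER_CONSTANT)]))
```

```text
placed hit=True want z 0.1586 42.8 [ 0.4779 -0.088   0.1587] F [-0.4  1.1  3.7] w 0.0087 [-26. -13. -28.  75.  -0. -25.]
seated True
at hit=False 47.3 [0.4742 0.2961 0.2119] F [-0.7 -0.1  0.3] w 0.04 [ 19.  -1. -11.  80.  -0.  76.]
gripped 47.6 [0.4741 0.296  0.2116] F [ 0.3 -0.2  4.3] w 0.009 [ 19.  -1. -11.  80.   0.  76.]
lifted 48.2 [0.4742 0.2961 0.2293] F [-0.5  0.4 -1.4] w 0.0089 [ 19.  -1. -10.  82.   0.  76.]
drawn hit=False 49.0 [0.4303 0.2678 0.2291] F [ 0.9 -0.5 -0.4] w 0.0088 [ 17. -11. -18.  82.  -0.  74.]
up 49.6 [0.4304 0.2678 0.3339] F [-0.6 -0.4 -1.8] w 0.0088 [ 17. -10.  -7.  93.   0.  74.]
placed hit=True want z 0.1586 53.1 [0.479  0.012  0.1588] F [-0.2 -0.1  5.2] w 0.0088 [-14. -14. -29.  75.   0. -14.]
seated True
 56.7 [0.2178 0.5586 0.3999] F [ 0.7 -0.1  0.1] w 0.0298 [ 56.   9.  19. 100.  -0.  78.]
[(array([389.09997559, 232.80000305]), 433.03125, np.float64(16.478591237244416), array([ 0.49305551, -0.35716675,  0.01      ]))]
```

View pics/v5.png

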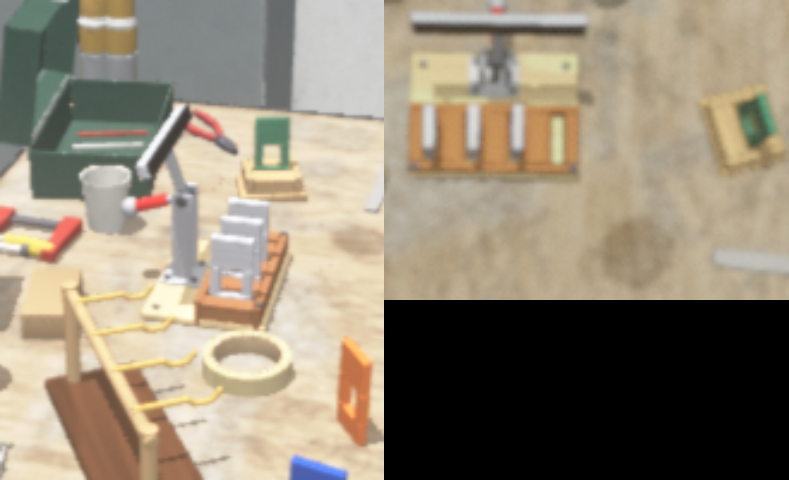

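All three aluminium fins stand in jig slots 1 to 3, and the rack is empty. The stand has been knocked about 2 cm to -y, with the green fin still home at side (272,145). Now I'll close the clamp.

Run:
```python
from h import *
robot.set_gripper(0);hx,hz,y0=.554,.122,-.024
y=yawfix(0,[.645,y0,.4]);robot.move_pose([.645,y0,.42],dn(y));tip([.645,y0,.18]);st('behind')
for th in np.arange(1.9,.45,-.1):
    s,c=np.sin(th),np.cos(th)
    tip([hx-.075*c+.007*s+.011,y0,hz+.075*s+.007*c-.006],vel=.08)
    o=robot.observe();print(round(th,1),np.round(o['ft_force'],1),end=' ')
up(.42);robot.pause(.5)
robot.move_pose([.217,.559,.4],dn(158));st()
t=snap('top','top6');s=snap('side','side6')
cv2.imwrite('pics/v6.png',np.hstack([cv2.resize(s[130:330,180:340],None,fx=2.4,fy=2.4),cv2.copyMakeBorder(cv2.resize(t[190:290,270:405],None,fx=3,fy=3),0,180,0,0,cv2.BORDER_CONSTANT)]))
```

```text
behind 61.0 [ 0.6454 -0.0241  0.2539] F [-0.5 -0.2  0.3] w -0.0001 [-14.  14.   9.  85.  -0. -14.]
1.9 [ 4.  -0.2  2.5] 1.8 [3.4 0.2 3. ] 1.7 [2.  0.  1.2] 1.6 [ 1.5 -0.2 -0.4] 1.5 [ 1.4  1.1 -0.9] 1.4 [1.1 1.2 0.3] 1.3 [1.2 0.9 0.5] 1.2 [1.  1.3 0.7] 1.1 [0.1 0.9 0.4] 1.0 [0.1 0.1 0.4] 0.9 [-0.3 -0.9 -0.1] 0.8 [ 0.7 -0.2  0.9] 0.7 [-0.7 -0.9 -0.6] 0.6 [ 0.4 -1.2  0. ] 0.5 [-0.6 -0.3 -0.1]  69.2 [0.2177 0.5587 0.4   ] F [-1.1  0.7 -0.1] w 0.0003 [ 56.   9.  19. 100.  -0.  78.]
```

View pics/v6.png

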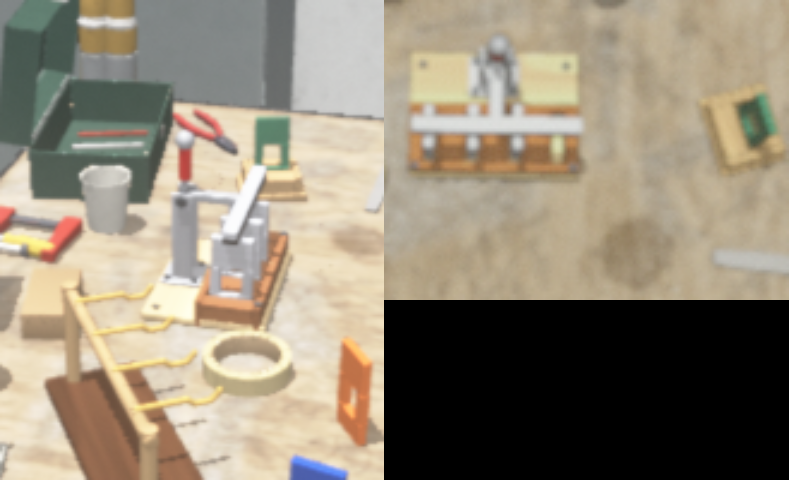

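The clamp is closed, with its arm level on the three seated fins (side (245,205)) and the handle upright. The green fin is in the stand.

```bash
python3 -c "
from plant import robot
print(robot.job_done())"
```

```text
the job is handed in; nothing more can be done
None
```

The job is handed in: the green fin is home in the drying stand (knocked about 2 cm mid-run, fin still upright), all three aluminium fins from the rack are seated in jig slots 1–3, and the clamp is closed down on them.

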